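Set a board strip overhanging for sawing

TASK

Get the particle-board strip on the sawing board ready to be cut: push it back flat against the fence and slide it along until its right-hand end (right as seen from the robot, facing the fence) sticks out 40 mm past the right-hand edge of the sawing board. Only push it with the fingertips - never pick it up, lift or tip it - leave it lying flat on the sawing board, and do not disturb the tape measure, the masking tape or the spring clamp.

Things in the scene. Friction and masses are not known exactly. Their poses are not given: they have to be found in the camera images.
- saw_board: sawing board fixed to the table: plywood deck 210 (x) x 320 (y) mm, top 24 mm above the table, wooden fence along its far side. Origin: centre of its underside. x points away from the robot to the fence, y left along the fence (it may be turned a little). Fence 20 mm thick, 22 mm high above the deck, inner face at x = +85 mm. Right-hand edge (to be overhung) y = -160, left y = +160, near edge x = -105 mm.
- strip: loose particle-board strip lying on the deck, 120 (x) x 260 (y, along the fence) x 18 mm thick, 0.28 to 0.56 kg, slides with plain friction. Origin: centre of its underside; right-hand end at its y = -130 mm, left-hand end y = +130, near long edge x = -60, far long edge x = +60. Starts off the fence, slightly askew, its right-hand end short of the deck's right-hand edge.
- tape_measure: yellow tape measure, 60 x 80 x 66 mm, standing loose on the table behind the fence; leave alone. Origin: centre of its underside.
- masking_tape: roll of masking tape lying flat, 101 mm across, 25 mm high, loose on the table behind the fence; leave alone. Origin: centre of its underside.
- spring_clamp: black spring clamp lying flat, 142 x 97 x 20 mm, loose on the table to the right of the sawing board; leave alone. Origin: centre of its underside.

How it is judged (in metres and radians):
At the end, for the whole second after the job is handed in: The strip lies flat and at rest on the sawing board, against the fence (gap at its middle under 5 mm, parallel to within 0.025 rad), and its right-hand end overhangs the right-hand edge by 40 mm, give or take 8 mm (y of strip in the frame of saw_board between -0.078 and -0.062 m and x of strip in the frame of saw_board above 0.02 m and angle between the y axis of strip and the y axis of saw_board, either way round below 0.025 rad and z of strip in the frame of saw_board between 0.02 and 0.028 m and angle between strip's own z axis and vertical below 0.03 rad and linear speed of strip below 0.01 m/s); the robot touches nothing.
It fails at once if the strip was lifted or fell (its middle more than 8 mm above or below its height on the deck) (z of strip in the frame of saw_board above 0.032 m or z of strip in the frame of saw_board below 0.016 m).
It fails at once if the strip was tipped by more than 0.1 rad (angle between strip's own z axis and vertical above 0.1 rad).
It fails at once if the tape measure was moved by more than 15 mm (distance of tape_measure from where it was at the start of the episode above 0.015 m).
It fails at once if the roll of masking tape was moved by more than 15 mm (distance of masking_tape from where it was at the start of the episode above 0.015 m).
It fails at once if the spring clamp was moved by more than 15 mm (distance of spring_clamp from where it was at the start of the episode above 0.015 m).
It also fails if it takes over 58 s, if anything falls off the work surface, if the arm or the gripper's body presses on something with over 40 N, if the wrist force passes 120 N, or if a joint passes its speed limit or range.

ROBOT

A 6-joint arm with a two-finger parallel gripper is mounted at the origin on a cart in front of the work surface, level with it; the furniture and walls round the work are solid. World frame = base frame: x ahead of the robot, y to its left, z up, the work surface at z = 0. Lengths are in m, angles in degrees, forces in N, time in s.
With the tool pointing down it reaches from about 0.4 to 0.825 m from the base axis. Payload 7 kg.
Tool frame: the origin (TCP) lies between the finger pads; the fingertips stand 22 mm ahead of it and the grasp point (between the pads) lies 3 mm ahead of it; z points along the fingers, y is the line along which they close (so a half turn about z gives the same grasp; the last joint's range is limited). The gripper opens to 88 mm and grips with 3 to 60 N. Pads are 19 mm wide; open, the fingers measure 130 mm over their backs; the gripper's body (78 mm by 193 mm) begins 47 mm behind the grasp point.
Start: joints at [81.538, 20.546, 0.682, 0, -70.136, -16.507], TCP at [0.285, 0.612, 0.249] pointing down, gripper open.
Joint ranges: [-176.03, 176.03], [-82.01, 121.73], [-58.28, 71.71], [-173.87, 95.51], [-174.79, -0.11], [-173.66, 173.66]. Speed limits (degrees/s): [136.94, 136.94, 172.46, 180, 180, 180].

INTERFACE

Orientations are given as [roll, pitch, yaw] about the fixed x, y, z axes, in that order (R = Rz(yaw) Ry(pitch) Rx(roll)).
In Python, from plant import ctrl gives the robot as it stands.
- The arm moves only by the tool apply_moves, never from a script. Its argument "targets" is a list of rows, each an object with "travel": the shift along the tool's x, y, z in mm, a list of three; "roll": the turn about the tool's z in degrees; "jaw": the finger opening in mm, from 0 to 87.6. In form: [{"travel": [tx, ty, tz], "roll": roll, "jaw": jaw}, ...]. A call has 1 to 10 rows; each row shifts and turns the commanded pose from where the row before left it, along the tool's axes as they then stand; what a row does not reach is not made up. A row lasts 1/10 s, in which the tool goes at most 50 mm and 8.59 degrees, less where a joint would pass 70% of its speed; a pose out of reach is approached as far as the arm can. A call with a gripper value outside its range is refused whole. The fingers move at their own pace and stop on an object; the grip force is fixed at half the most. Time passes only in rows, so rows that do not move let the fingers close. It gives the time, the measured TCP pose, the force, the opening and the grip force at its end, in the units of the state.
- ctrl.get_obs(): the state, without advancing time (a new reading comes with each control period).
- ctrl.snapshot(name): name is "scene" or "top" or "wrist"; returns the picture (384x512x3 uint8, red, green, blue); there is no depth.
- ctrl.calibration(name): a dict with "K" (3x3 intrinsics, pixels), "extrinsics" (4x4, takes a point from camera to world coordinates); the wrist camera has in their place "hand_eye" (4x4, takes a point from camera to tool coordinates, whose origin is the TCP and whose axes are the flange's). Camera axes: x right, y down, z forward; pixel columns grow to the right and rows downward; lengths in m; the calibration is good to about 2 mm. A picture is of the moment at which its call begins: read the wrist's pose just before it. calibration takes no time and is no camera call.
- ctrl.close_job(): hands the job in; it is judged then, once.
The state is a dict: "clock": time; "joint_pos": joint angles; "qvel": joint speeds; "tau": joint torques, N m; "tool_pos": TCP position; "orientation": TCP orientation; "force": force on the tool from outside, world axes, zero at the start; "moment": the same for the moment, N m; "opening": finger opening in m; "gripper_force": force on a finger pad.
Only numpy, scipy, OpenCV 4.12 (cv2) and the standard library are available. Lean on these libraries where they do the work, as an engineer would, in place of code of your own. Each camera call takes 0.05 s, during which the arm holds its last target. There are 200 camera calls.

## Working session

There is one attempt and no reset: what is moved stays moved. The work goes in short steps, Python scripts to look and compute and a tool call to move; the robot and the scene stay as the last step left them, time stands still between calls to the robot, and variables do not carry over. Pictures are saved under pics/ and viewed, at most 10 in all, crops included, and the job is handed in when it is done.

Besides the shell and the picture viewer there is one more tool, called after "Request:" as a command line: name --argument value ..., lists and objects as JSON in quotes. apply_moves: Moves the arm, as the interface text tells. Its arguments: {"type":"object","properties":{"targets":{"type":"array","items":{"type":"object","properties":{"travel":{"type":"array","items":{"type":"number"}},"roll":{"type":"number"},"jaw":{"type":"number"}}}}},"required":["targets"]}

```bash
mkdir -p pics; ls
python3 - <<'E'
from plant import ctrl
import cv2,numpy as np
o=ctrl.get_obs();print({k:np.round(o[k],4) for k in ("clock","tool_pos","orientation","force","opening")})
for n in("scene","top"):
    im=ctrl.snapshot(n);cv2.imwrite(f"pics/{n}0.png",im[...,::-1])
    c=ctrl.calibration(n);print(n,np.round(c["K"],1).tolist(),np.round(c["extrinsics"],3).tolist())
E
```

```text
pics
{'clock': np.float64(0.0), 'tool_pos': array([0.2848, 0.6115, 0.2476]), 'orientation': array([ 1.799071e+02, -7.500000e-03, -2.497710e+01]), 'force': array([ 0.4157, -0.4907, -0.4863]), 'opening': np.float64(0.0876)}
scene [[373.6, 0.0, 254.2], [0.0, 373.6, 193.3], [0.0, 0.0, 1.0]] [[-0.637, -0.467, 0.614, 0.061], [-0.771, 0.392, -0.502, 0.389], [-0.006, -0.793, -0.609, 0.598], [0.0, 0.0, 0.0, 1.0]]
top [[350.1, 0.0, 256.3], [0.0, 350.1, 198.7], [0.0, 0.0, 1.0]] [[0.004, -0.993, 0.114, 0.543], [-0.999, -0.009, -0.045, -0.048], [0.046, -0.114, -0.992, 0.887], [0.0, 0.0, 0.0, 1.0]]
```

View pics/top0.png

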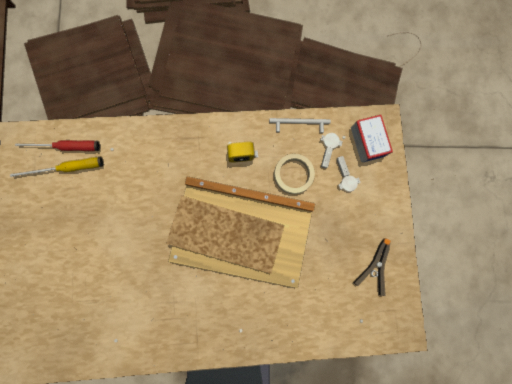

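View pics/scene0.png

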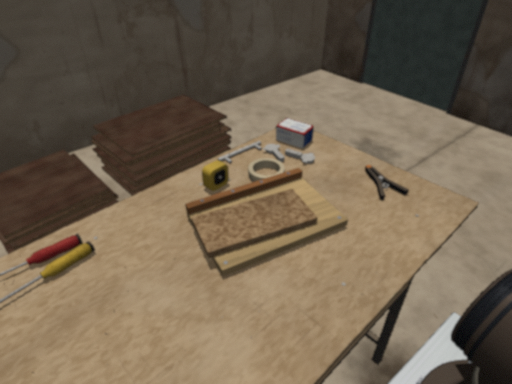

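The top view shows the board with its fence running from (187,180) to (313,208). The strip's corners are near (182,198), (284,228), (272,272) and (168,240). The clamp is at about (375,265), well to the right. Next I'll measure edges from colour.

Run:
```python
import cv2,numpy as np
im=cv2.imread("pics/top0.png");h=cv2.cvtColor(cv2.GaussianBlur(im,(3,3),0),cv2.COLOR_BGR2HSV)
for n,p in dict(strip=(225,235),strip2=(200,220),deck=(290,240),deck2=(280,215),near=(225,267),fence=(212,187),fence2=(270,200),table=(150,270),table2=(330,240)).items():
    a=h[p[1]-2:p[1]+3,p[0]-2:p[0]+3].reshape(-1,3);print(n,a.mean(0).round(),a.min(0),a.max(0))
c=cv2.resize(im[165:295,155:325],None,fx=4.5,fy=4.5,interpolation=cv2.INTER_CUBIC);cv2.imwrite("pics/crop0.png",c)
```

```text
strip [ 17. 130. 152.] [ 17 120 143] [ 17 136 169]
strip2 [ 17. 131. 151.] [ 16 120 138] [ 17 142 168]
deck [ 20. 119. 207.] [ 20 118 204] [ 20 120 211]
deck2 [ 20. 120. 212.] [ 20 119 211] [ 20 121 214]
near [ 20. 121. 192.] [ 20 119 188] [ 20 121 195]
fence [ 15. 172. 144.] [ 15 164 106] [ 16 173 161]
fence2 [ 15. 167. 149.] [ 14 131  99] [ 17 174 173]
table [ 18. 103. 183.] [ 18  97 180] [ 19 106 190]
table2 [ 18. 102. 177.] [ 18  96 173] [ 19 105 180]
```

View pics/crop0.png

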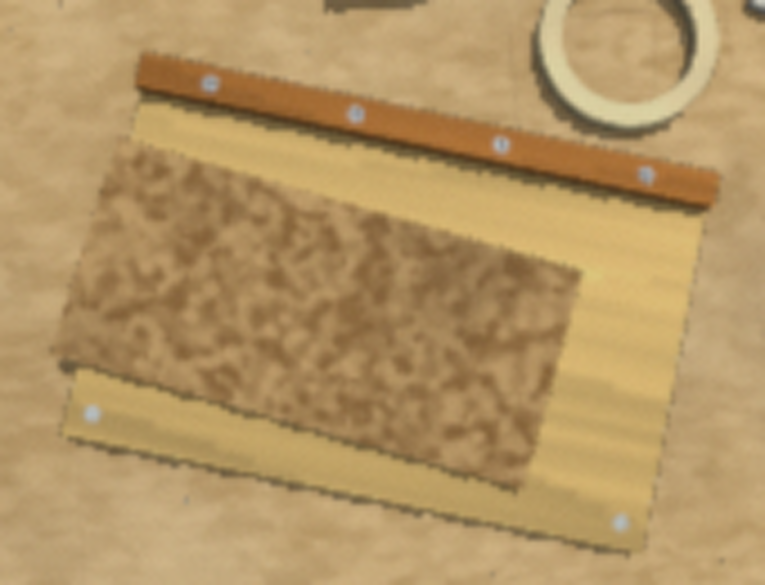

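The crop is clear: I can read the fence top, the deck's right and near edges, and the four strip corners. Casting them onto planes now.

```bash
cat > h.py <<'E'
import numpy as np
from plant import ctrl
def cast(px,z,n="top",T=None):
    c=ctrl.calibration(n);K=c["K"];E=np.array(c["extrinsics"]) if T is None else T
    p=np.atleast_2d(np.array(px,float));d=np.c_[p,np.ones(len(p))]@np.linalg.inv(K).T@E[:3,:3].T
    return (E[:3,3]+d*((z-E[2,3])/d[:,2])[:,None])[:,:2]
def crop(p): return (np.array(p,float)+.5)/4.5-.5+np.array([155,165])
E
python3 - <<'E'
from h import *
f=cast(crop([(140,53),(719,175),(712,209),(136,91)]),.046)
d=cast(crop([(703,213),(642,552),(65,437)]),.024)
s=cast(crop([(125,145),(581,270),(518,490),(55,358)]),.042)
for n,a in dict(fence=f,deck=d,strip=s).items(): print(n,a.round(4).tolist(),np.linalg.norm(np.diff(a,axis=0),axis=1).round(4))
ya=lambda v:np.degrees(np.arctan2(-v[0],v[1]))
print("yaw fence",ya(f[0]-f[1]),ya(f[3]-f[2]),"near",ya(d[2]-d[1]),"right",ya(d[0]-d[1])+90,"strip",ya(s[0]-s[1]),ya(s[3]-s[2]))
yaw=np.radians(np.mean([ya(f[0]-f[1]),ya(f[3]-f[2]),ya(d[2]-d[1])]))
ex=np.array([np.cos(yaw),np.sin(yaw)]);ey=np.array([-ex[1],ex[0]])
c=(d[1]+d[2])/2+ex*.105
c2=f.mean(0)-ex*.095
print("yaw",np.degrees(yaw),"board c",c,"from fence",c2)
R=np.c_[ex,ey]
c=(c+c2)/2
print("strip corners in board",((s-c)@R).round(4).tolist(),((s.mean(0)-c)@R).round(4))
E
```

```text
fence [[0.693, 0.0843], [0.6298, -0.2282], [0.6113, -0.2241], [0.6724, 0.0859]] [0.3188 0.0189 0.3159]
deck [[0.6109, -0.2236], [0.4274, -0.1879], [0.4883, 0.122]] [0.1869 0.3158]
strip [[0.6437, 0.0916], [0.5782, -0.1534], [0.462, -0.1194], [0.5305, 0.125]] [0.2536 0.1211 0.2537]
yaw fence -11.4320674524751 -11.137173879366767 near -11.11452459609715 right -11.028974921923506 strip -14.954822352043493 -15.642495378405945
yaw -11.22792197597967 board c [ 0.56085548 -0.05338739] from fence [ 0.55844382 -0.05203101]
strip corners in board [[0.0543, 0.1579], [0.0378, -0.0951], [-0.0828, -0.0844], [-0.0632, 0.1686]] [-0.0135  0.0367]
```

Request:
apply_moves --targets '[{"travel": [0, 0, 0], "roll": 8.5, "jaw": 40}, {"travel": [0, 0, 0], "roll": 8.5, "jaw": 40}, {"travel": [0, 0, 0], "roll": 8.5, "jaw": 40}, {"travel": [0, 0, 0], "roll": 8.5, "jaw": 40}, {"travel": [0, 0, 0], "roll": 8.5, "jaw": 40}, {"travel": [0, 0, 0], "roll": 8.5, "jaw": 40}, {"travel": [0, 0, 0], "roll": 8.5, "jaw": 40}, {"travel": [0, 0, 0], "roll": 8.5, "jaw": 40}, {"travel": [0, 0, 0], "roll": 8.2, "jaw": 40}, {"travel": [0, 0, 0], "roll": 0, "jaw": 40}]'

```text
clock: 1.1
tool_pos: [0.2849, 0.6116, 0.248]
orientation: [180.0, -0.1, -101.3]
force: [-0.1, -0.3, -0.4]
opening: 0.04
gripper_force: 0.0
```

Request:
apply_moves --targets '[{"travel": [0, -40, 0], "roll": 0, "jaw": 40}, {"travel": [0, -40, 0], "roll": 0, "jaw": 40}, {"travel": [0, -40, 0], "roll": 0, "jaw": 40}, {"travel": [0, -40, 0], "roll": 0, "jaw": 40}, {"travel": [30, -30, 0], "roll": 0, "jaw": 40}, {"travel": [30, -30, 0], "roll": 0, "jaw": 40}, {"travel": [30, -30, 0], "roll": 0, "jaw": 40}, {"travel": [30, -30, 0], "roll": 0, "jaw": 40}, {"travel": [30, -30, 0], "roll": 0, "jaw": 40}, {"travel": [30, -30, 0], "roll": 0, "jaw": 40}]'

```text
clock: 2.1
tool_pos: [0.5843, 0.3679, 0.2484]
orientation: [180.0, -0.0, -100.9]
force: [0.4, 0.3, 0.2]
opening: 0.0401
gripper_force: 0.0
```

Request:
apply_moves --targets '[{"travel": [36, -9, 0], "roll": 0, "jaw": 40}, {"travel": [36, -9, 0], "roll": 0, "jaw": 40}, {"travel": [36, -9, 0], "roll": 0, "jaw": 40}, {"travel": [36, -9, 0], "roll": 0, "jaw": 40}, {"travel": [36, -8, 20], "roll": 0, "jaw": 40}, {"travel": [38, -8, 20], "roll": 0, "jaw": 40}, {"travel": [0, 0, 40], "roll": 0, "jaw": 40}, {"travel": [0, 0, 40], "roll": 0, "jaw": 40}, {"travel": [0, 0, 20], "roll": 0, "jaw": 40}, {"travel": [0, 0, 0], "roll": 0, "jaw": 40}]'

```text
clock: 3.1
tool_pos: [0.5904, 0.1442, 0.1051]
orientation: [179.7, -0.2, -101.0]
force: [-0.2, 0.5, -0.2]
opening: 0.0402
gripper_force: 0.0
```

Run:
```python
from h import *
import cv2
im=ctrl.snapshot("top");cv2.imwrite("pics/crop1.png",cv2.resize(im[165:295,155:325,::-1],None,fx=4.5,fy=4.5,interpolation=cv2.INTER_CUBIC))
w=ctrl.snapshot("wrist");cv2.imwrite("pics/w1.png",w[...,::-1])
```

```text
(no output)
```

View pics/w1.png

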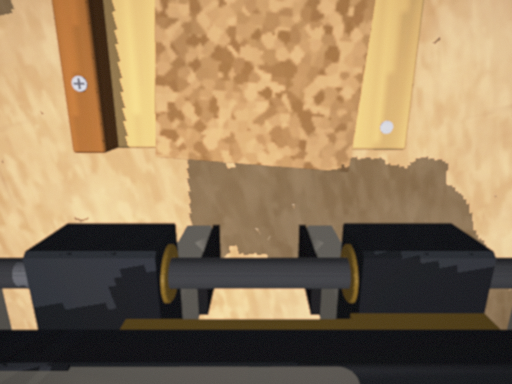

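The wrist view shows the strip's left end at row ~160, columns 157–350, with the fingers clear of it and centred. I'll descend beside the end and push it right.

Request:
apply_moves --targets '[{"travel": [0, 0, 20], "roll": 0, "jaw": 40}, {"travel": [0, 0, 20], "roll": 0, "jaw": 40}, {"travel": [0, 0, 14], "roll": 0, "jaw": 40}, {"travel": [0, 0, 0], "roll": 0, "jaw": 40}, {"travel": [5, 0, 0], "roll": 0, "jaw": 40}, {"travel": [5, 0, 0], "roll": 0, "jaw": 40}, {"travel": [5, 0, 0], "roll": 0, "jaw": 40}, {"travel": [5, 0, 0], "roll": 0, "jaw": 40}, {"travel": [5, 0, 0], "roll": 0, "jaw": 40}, {"travel": [5, 0, 0], "roll": 0, "jaw": 40}]'

```text
clock: 4.2
tool_pos: [0.5873, 0.1163, 0.0553]
orientation: [-179.9, 0.1, -101.2]
force: [-0.1, 4.8, 2.2]
opening: 0.0399
gripper_force: 2.0
```

Request:
apply_moves --targets '[{"travel": [5, 0, 0], "roll": 0, "jaw": 40}, {"travel": [5, 0, 0], "roll": 0, "jaw": 40}, {"travel": [5, 0, 0], "roll": 0, "jaw": 40}, {"travel": [5, 0, 0], "roll": 0, "jaw": 40}, {"travel": [5, 0, 0], "roll": 0, "jaw": 40}, {"travel": [5, 0, 0], "roll": 0, "jaw": 40}, {"travel": [5, 0, 0], "roll": 0, "jaw": 40}]'

```text
clock: 4.9
tool_pos: [0.5797, 0.0813, 0.0545]
orientation: [180.0, -0.0, -101.2]
force: [0.6, 4.6, 2.1]
opening: 0.0398
gripper_force: 2.0
```

Run:
```python
from h import *
import cv2
im=ctrl.snapshot("top");cv2.imwrite("pics/crop2.png",cv2.resize(im[165:295,155:325,::-1],None,fx=4.5,fy=4.5,interpolation=cv2.INTER_CUBIC))
```

```text
(no output)
```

View pics/crop2.png

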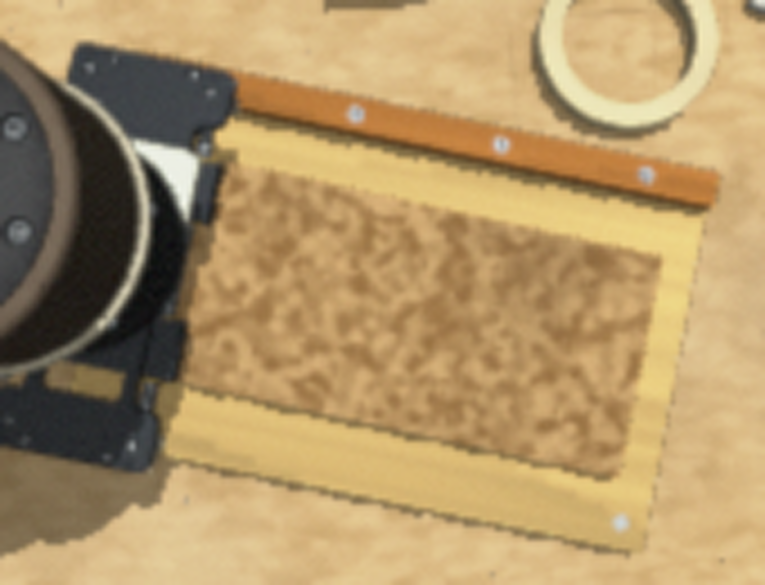

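The strip is now square to the board. Its right end runs from crop (662,258) to (618,478), and the fence is clear.

```bash
cat >> h.py <<'E'
C=np.array([.5597,-.0527]);Y=np.radians(-11.2);R=np.array([[np.cos(Y),-np.sin(Y)],[np.sin(Y),np.cos(Y)]])
tob=lambda p:(np.atleast_2d(p)-C)@R
E
python3 - <<'E'
from h import *
print("right end",tob(cast(crop([(662,258),(618,478)]),.042)).round(4).tolist())
print("near/far edge left",tob(cast(crop([(192,390),(238,167)]),.042)).round(4).tolist())
print("deck right",tob(cast(crop([(703,213),(642,552)]),.024)).round(4).tolist())
o=ctrl.get_obs();print("tcp",tob(o["tool_pos"][:2]).round(4),o["tool_pos"][2])
E
```

```text
right end [[0.0529, -0.137], [-0.0664, -0.1353]]
near/far edge left [[-0.0654, 0.0947], [0.055, 0.0964]]
deck right [[0.0834, -0.1577], [-0.1035, -0.1583]]
tcp [[-0.0066  0.1345]] 0.05442100666917679
```

62 mm is left to go. I'll push about 60 mm, back off, and rise.

Request:
apply_moves --targets '[{"travel": [6, 0, 0], "roll": 0, "jaw": 40}, {"travel": [6, 0, 0], "roll": 0, "jaw": 40}, {"travel": [6, 0, 0], "roll": 0, "jaw": 40}, {"travel": [6, 0, 0], "roll": 0, "jaw": 40}, {"travel": [6, 0, 0], "roll": 0, "jaw": 40}, {"travel": [6, 0, 0], "roll": 0, "jaw": 40}, {"travel": [6, 0, 0], "roll": 0, "jaw": 40}, {"travel": [6, 0, 0], "roll": 0, "jaw": 40}, {"travel": [6, 0, 0], "roll": 0, "jaw": 40}, {"travel": [6, 0, 0], "roll": 0, "jaw": 40}]'

```text
clock: 5.95
tool_pos: [0.5679, 0.0223, 0.0544]
orientation: [180.0, -0.0, -101.2]
force: [0.0, 2.0, -1.4]
opening: 0.0399
gripper_force: 1.0
```

Request:
apply_moves --targets '[{"travel": [0, 0, 0], "roll": 0, "jaw": 40}, {"travel": [-10, 0, 0], "roll": 0, "jaw": 40}, {"travel": [-20, 0, 0], "roll": 0, "jaw": 40}, {"travel": [0, 0, -30], "roll": 0, "jaw": 40}, {"travel": [0, 0, -40], "roll": 0, "jaw": 40}, {"travel": [0, 0, -40], "roll": 0, "jaw": 40}, {"travel": [0, 30, -10], "roll": 0, "jaw": 40}, {"travel": [0, 40, 0], "roll": 0, "jaw": 40}, {"travel": [0, 40, 0], "roll": 0, "jaw": 80}, {"travel": [0, 0, 0], "roll": 0, "jaw": 80}]'

```text
clock: 6.95
tool_pos: [0.4621, 0.0738, 0.1748]
orientation: [179.9, 0.0, -101.1]
force: [1.1, 0.3, 1.0]
opening: 0.0504
gripper_force: 0.0
```

Run:
```python
from h import *
import cv2
im=ctrl.snapshot("top");cv2.imwrite("pics/crop3.png",cv2.resize(im[165:295,155:325,::-1],None,fx=4.5,fy=4.5,interpolation=cv2.INTER_CUBIC))
```

```text
(no output)
```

View pics/crop3.png

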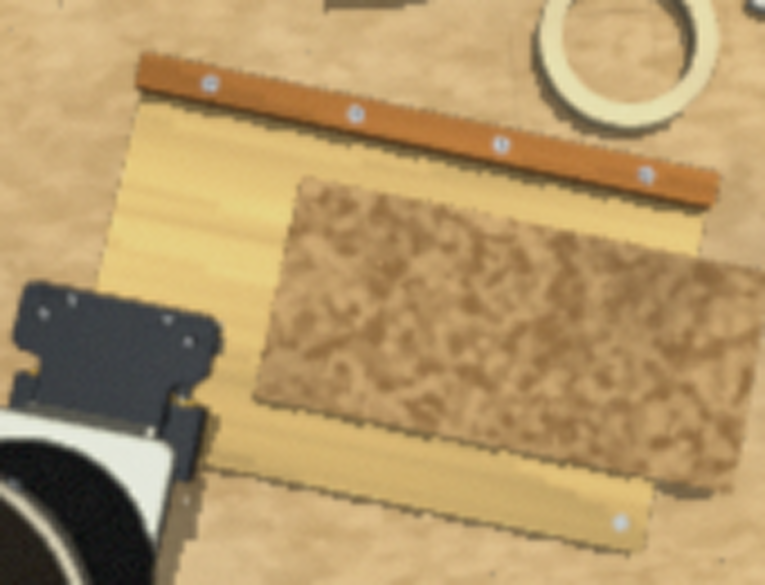

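The strip's corners are now at about (302,177), (253,398), (731,492) and (772,268), overhanging to the right. I'll compute the next pushing position.

Run:
```python
from h import *
print(tob(cast(crop([(302,177),(253,398),(731,492),(768,268)]),.042)).round(4).tolist())
o=ctrl.get_obs();p=o["tool_pos"];print("tcp",tob(p[:2]).round(4),p[2],o["opening"])
```

```text
[[0.0566, 0.0617], [-0.0632, 0.0625], [-0.0619, -0.1959], [0.0591, -0.1945]]
tcp [[-0.1181  0.1061]] 0.17527696452359215 0.05452699723954133
```

Request:
apply_moves --targets '[{"travel": [0, 0, 0], "roll": -8.5, "jaw": 80}, {"travel": [0, 0, 0], "roll": -8.5, "jaw": 80}, {"travel": [0, 0, 0], "roll": -8.5, "jaw": 80}, {"travel": [0, 0, 0], "roll": -8.5, "jaw": 80}, {"travel": [0, 0, 0], "roll": -8.5, "jaw": 80}, {"travel": [0, 0, 0], "roll": -8.5, "jaw": 80}, {"travel": [0, 0, 0], "roll": -8.5, "jaw": 80}, {"travel": [0, 0, 0], "roll": -8.5, "jaw": 80}, {"travel": [0, 0, 0], "roll": -8.5, "jaw": 80}, {"travel": [0, 0, 0], "roll": -8.5, "jaw": 80}]'

```text
clock: 8.0
tool_pos: [0.4671, 0.074, 0.1746]
orientation: [180.0, -0.0, -15.8]
force: [-0.5, -1.1, 0.4]
opening: 0.0799
gripper_force: 0.0
```

Request:
apply_moves --targets '[{"travel": [0, 0, 0], "roll": -4.6, "jaw": 80}, {"travel": [2, 33, 0], "roll": 0, "jaw": 80}, {"travel": [5, 35, 0], "roll": 0, "jaw": 80}, {"travel": [5, 35, 0], "roll": 0, "jaw": 80}, {"travel": [5, 35, 0], "roll": 0, "jaw": 80}, {"travel": [5, 35, 0], "roll": 0, "jaw": 80}, {"travel": [0, 0, 30], "roll": 0, "jaw": 80}, {"travel": [0, 0, 30], "roll": 0, "jaw": 80}, {"travel": [0, 0, 20], "roll": 0, "jaw": 80}, {"travel": [0, 0, 0], "roll": 0, "jaw": 80}]'

```text
clock: 9.0
tool_pos: [0.4519, -0.1007, 0.0921]
orientation: [179.9, 0.3, -11.6]
force: [0.4, -0.1, 0.1]
opening: 0.08
gripper_force: 0.0
```

Run:
```python
from h import *
o=ctrl.get_obs();p=o["tool_pos"];print("tcp",tob(p[:2]).round(4),p[2],o["orientation"].round(2) if hasattr(o["orientation"],"round") else o["orientation"])
```

```text
tcp [[-0.0964 -0.068 ]] 0.09214235347665352 [179.89   0.28 -11.61]
```

Request:
apply_moves --targets '[{"travel": [0, 0, 20], "roll": 0, "jaw": 80}, {"travel": [0, 0, 20], "roll": 0, "jaw": 80}, {"travel": [0, 0, 0], "roll": 0, "jaw": 80}, {"travel": [6, 0, 0], "roll": 0, "jaw": 80}, {"travel": [6, 0, 0], "roll": 0, "jaw": 80}, {"travel": [6, 0, 0], "roll": 0, "jaw": 80}, {"travel": [6, 0, 0], "roll": 0, "jaw": 80}, {"travel": [6, 0, 0], "roll": 0, "jaw": 80}, {"travel": [6, 0, 0], "roll": 0, "jaw": 80}, {"travel": [3, 0, 0], "roll": 0, "jaw": 80}]'

```text
clock: 10.0
tool_pos: [0.4915, -0.1083, 0.0545]
orientation: [180.0, 0.0, -11.6]
force: [-4.9, 2.0, 3.8]
opening: 0.0801
gripper_force: 2.4
```

Request:
apply_moves --targets '[{"travel": [2, 0, 0], "roll": 0, "jaw": 80}, {"travel": [2, 0, 0], "roll": 0, "jaw": 80}]'

```text
clock: 10.2
tool_pos: [0.4948, -0.109, 0.0544]
orientation: [180.0, 0.0, -11.6]
force: [-4.6, 0.2, 2.0]
opening: 0.0802
gripper_force: 2.0
```

Request:
apply_moves --targets '[{"travel": [2, 0, 0], "roll": 0, "jaw": 80}, {"travel": [1, 0, 0], "roll": 0, "jaw": 80}]'

```text
clock: 10.4
tool_pos: [0.4985, -0.1095, 0.0545]
orientation: [-180.0, -0.0, -11.6]
force: [-1.4, 1.4, -0.5]
opening: 0.0801
gripper_force: 1.1
```

Request:
apply_moves --targets '[{"travel": [1, 0, 0], "roll": 0, "jaw": 80}, {"travel": [1, 0, 0], "roll": 0, "jaw": 80}]'

```text
clock: 10.6
tool_pos: [0.5001, -0.1099, 0.0545]
orientation: [-180.0, -0.0, -11.6]
force: [-2.5, 0.5, -1.2]
opening: 0.08
gripper_force: 0.9
```

Request:
apply_moves --targets '[{"travel": [1, 0, 0], "roll": 0, "jaw": 80}, {"travel": [1, 0, 0], "roll": 0, "jaw": 80}]'

```text
clock: 10.8
tool_pos: [0.5007, -0.1103, 0.0544]
orientation: [180.0, 0.1, -11.6]
force: [-9.1, 3.3, 5.8]
opening: 0.0802
gripper_force: 4.6
```

Request:
apply_moves --targets '[{"travel": [1, 0, 0], "roll": 0, "jaw": 80}]'

```text
clock: 10.9
tool_pos: [0.5008, -0.1105, 0.0543]
orientation: [180.0, 0.2, -11.6]
force: [-11.8, 5.6, 9.6]
opening: 0.08
gripper_force: 6.4
```

Run:
```python
from h import *
import cv2
o=ctrl.get_obs();print(tob(o["tool_pos"][:2]),o["force"])
im=ctrl.snapshot("top");cv2.imwrite("pics/crop4.png",cv2.resize(im[165:295,155:325,::-1],None,fx=4.5,fy=4.5,interpolation=cv2.INTER_CUBIC))
```

```text
[[-0.04652933 -0.06810382]] [-11.83727567   5.58520524   9.57232731]
```

View pics/crop4.png

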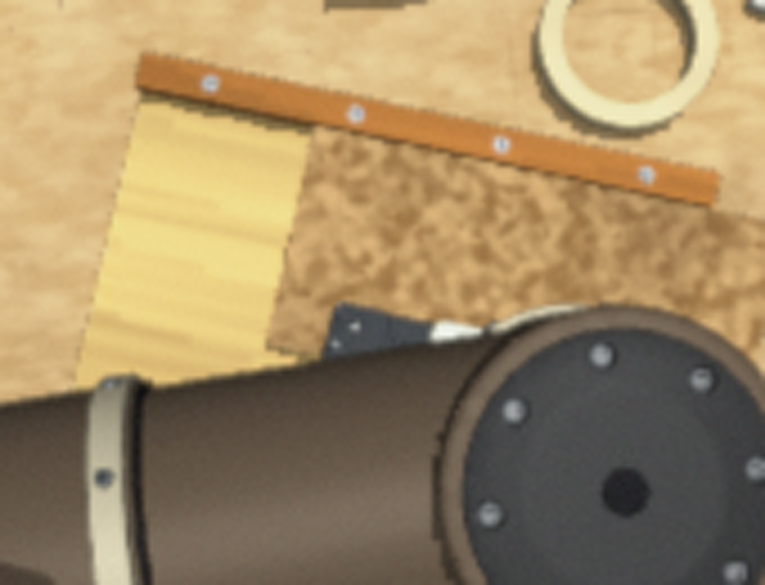

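The force rise and the view agree that the strip is flush with the fence. I'll back off straight, rise, and check the overhang.

Request:
apply_moves --targets '[{"travel": [-4, 0, 0], "roll": 0, "jaw": 80}, {"travel": [-15, 0, 0], "roll": 0, "jaw": 80}, {"travel": [-10, 0, 0], "roll": 0, "jaw": 80}, {"travel": [0, 0, -30], "roll": 0, "jaw": 80}, {"travel": [0, 0, -40], "roll": 0, "jaw": 80}, {"travel": [0, 0, -40], "roll": 0, "jaw": 80}, {"travel": [0, -40, -10], "roll": 0, "jaw": 80}, {"travel": [0, -50, 0], "roll": 0, "jaw": 80}, {"travel": [0, -50, 0], "roll": 0, "jaw": 80}, {"travel": [0, -50, 0], "roll": 0, "jaw": 80}]'

```text
clock: 11.95
tool_pos: [0.5132, 0.0835, 0.1755]
orientation: [-179.9, -0.1, -11.6]
force: [1.5, -0.8, 0.4]
opening: 0.0798
gripper_force: 0.0
```

Request:
apply_moves --targets '[{"travel": [0, -50, 0], "roll": 0, "jaw": 80}, {"travel": [0, -50, 0], "roll": 0, "jaw": 80}, {"travel": [0, 0, 0], "roll": 0, "jaw": 80}]'

```text
clock: 12.25
tool_pos: [0.5344, 0.1848, 0.1747]
orientation: [-179.9, -0.1, -11.3]
force: [-0.5, -1.1, -0.8]
opening: 0.08
gripper_force: 0.0
```

Run:
```python
from h import *
import cv2
im=ctrl.snapshot("top");cv2.imwrite("pics/crop5.png",cv2.resize(im[165:295,165:335,::-1],None,fx=4.5,fy=4.5,interpolation=cv2.INTER_CUBIC))
```

```text
(no output)
```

View pics/crop5.png

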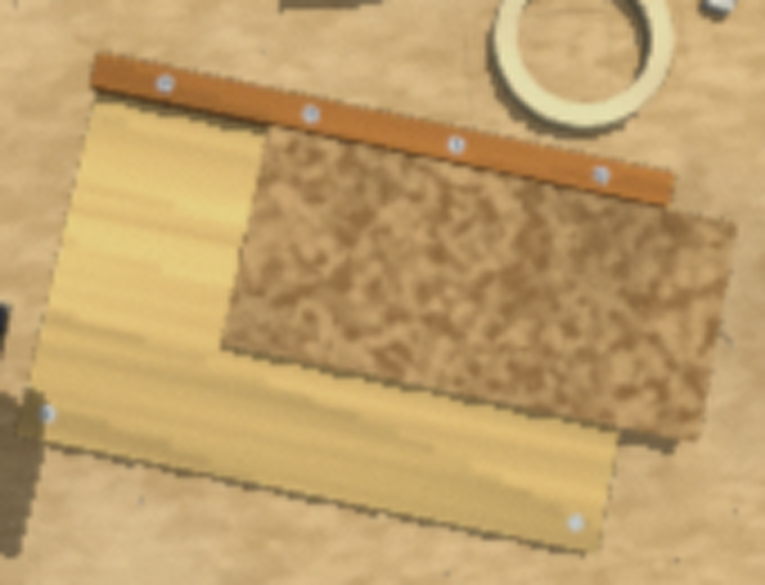

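The strip sits flush along the fence. In this crop its left end runs from (269,126) to (222,347) and its right end from (737,222) to (698,438). The deck's right edge runs from (617,432) to (597,552).

Run:
```python
from h import *
a=np.array([45,0])
s=tob(cast(crop(np.array([(269,126),(222,347),(698,438),(737,222)])+a),.042))
d=tob(cast(crop(np.array([(617,432),(597,552),(50,442)])+a),.024))
print(s.round(4).tolist(),s.mean(0).round(4),"len",(s[:2,1].mean()-s[2:,1].mean()).round(4));print(d.round(4).tolist())
v=s[1]-s[2];w=d[2]-d[1];print("yaw strip",np.degrees(np.arctan2(-v[0],v[1])),"deck",np.degrees(np.arctan2(-w[0],w[1])))
k=260/ (1000*(s[:2,1].mean()-s[2:,1].mean()))
print("overhang",k*(d[:2,1].mean()-s[2:,1].mean()),"left exposed->",)
```

```text
[[0.085, 0.0612], [-0.0356, 0.0609], [-0.0328, -0.1972], [0.0852, -0.1977]] [ 0.0254 -0.0682] len 0.2585
[[-0.0386, -0.1572], [-0.1035, -0.1583], [-0.1034, 0.1413]]
yaw strip 0.6324869901134262 deck -0.010840636554762108
overhang 0.03990015854332808 left exposed->
```

```bash
python3 -c "
from plant import ctrl
print(ctrl.close_job())"
```

```text
the job is handed in; nothing more can be done
None
```

I pushed the strip flush against the fence with its right-hand end about 40 mm past the board's right-hand edge (measured from the top camera), and handed the job in at about 12 s; the hand-in returned no verdict.

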